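# Put the grating disc on its storage post and clip it on

### The arm

A 6-joint arm with a two-finger parallel gripper is mounted at the origin on a cart in front of the work surface, level with it; the furniture and walls round the work are solid. World frame = base frame: x ahead of the robot, y to its left, z up, the work surface at z = 0. Lengths are in m, angles in rad, forces in N, time in s.
With the tool pointing down it reaches from about 0.325 to 0.9 m from the base axis. Payload 6.1 kg.
Tool frame: the origin (TCP) lies on the mounting face of the last link; the fingertips stand 173 mm ahead of it and the grasp point (between the pads) lies 155 mm ahead of it; z points along the fingers, y is the line along which they close (so a half turn about z gives the same grasp; the last joint's range is limited). The gripper opens to 85 mm and grips with 20 to 120 N. Pads are 22 mm wide; open, the fingers measure 114 mm over their backs; the gripper's body (76 mm by 85 mm) begins 54 mm behind the grasp point. The pads swing forward as they close: fully open they stand 13 mm farther back than shut.
Start: joints at [1.213, 0.22, 1.526, -0, 1.395, -0.126], TCP at [0.144, 0.608, 0.405] pointing down, gripper open.
Joint ranges: [-2.98, 2.98], [-0.91, 2.08], [0.09, 2.57], [-1.24, 4.39], [0.2, 2.65], [-2.68, 2.68]. Speed limits (rad/s): [2.57, 2.57, 3.01, 3.14, 3.14, 3.14].

### API

Orientations are given as a unit quaternion [w, x, y, z].
In Python, from cell import arm, cams, hand_in gives the robot as it stands.
- The arm moves only by the tool play_rows, never from a script. Its argument "targets" is a list of rows, each a list of 3 entries, a list of its own where there are three numbers: the opening, from 0 (shut) to 1 (fully open), then the shift along the tool's x, y, z in m, then the turn, a rotation vector about the tool's x, y, z in rad. In form: [[grip, [tx, ty, tz], [rx, ry, rz]], ...]. A call has 1 to 20 rows; each row shifts and turns the commanded pose from where the row before left it, along the tool's axes as they then stand; what a row does not reach is not made up. A row lasts 1/10 s, in which the tool goes at most 50 mm and 8.59 degrees, less where a joint would pass 70% of its speed; a pose out of reach is approached as far as the arm can. A call is refused whole if a number of a shift passes 0.05 or a number of a turn 0.15, either way. A call with a gripper value outside its range is refused whole. The fingers move at their own pace and stop on an object; "squeeze" is the grip in N (left out, the last holds). Time passes only in rows, so rows that do not move let the fingers close. It gives the time, the measured TCP pose, the force, the opening and the grip force at its end, in the units of the state.
- arm.get_obs(): the state, without advancing time (a new reading comes with each control period).
- cams.capture(name): name is "scene" or "top" or "wrist"; returns a dict with "frame" (480x640x3 uint8, blue, green, red), "camera_matrix" (3x3 intrinsics, pixels), "view" (4x4, takes a point from world to camera coordinates); the wrist camera has in their place "mount" (4x4, takes a point from camera to tool coordinates, whose origin is the TCP and whose axes are the flange's). Camera axes: x right, y down, z forward; pixel columns grow to the right and rows downward; lengths in m; the calibration is good to about 2 mm. The wrist camera is an equidistant fisheye: a pixel r from the principal point sees the ray r / f radians off the axis. A picture is of the moment at which its call begins: read the wrist's pose just before it. There is no depth.
- hand_in(): hands the job in; it is judged then, once.
Trained networks look in a picture, given as the dict that the camera call returned (one of the last four; its "shot" number tells which), for a name from the list of things; names that differ only in an ending like _2 or _b are one class to them, and where a whole thing is asked for, a point or a joint stands for the part that bears it (a point fixed in the world has none). Each returns a list of dicts, best first, with "score" (0 to 1); they miss things now and then, are a little off and sometimes report something else, mostly with a low value. They report only what shows in the picture. A call takes as long as a camera call. They do not tell look-alikes from the thing itself.
- cams.look_for(picture, name): "at" ([column, row] in pixels, amid what is visible of it).
- cams.tip_of(picture, name): "at" ([column, row] in pixels: a listed point, or the origin of a listed thing).
The state is a dict: "time_s": time; "joint_positions": joint angles; "joint_velocities": joint speeds; "tau": joint torques, N m; "ee_pos": TCP position; "tool_rot": TCP orientation; "ft_force": force on the tool from outside, world axes, zero at the start; "wrist_torque": the same for the moment, N m; "finger_gap": opening from 0.0 (shut) to 1.0 (fully open); "grip_force": force on a finger pad.
Only numpy, scipy, OpenCV 4.12 (cv2) and the standard library are available. Lean on these libraries where they do the work, as an engineer would, in place of code of your own. Each camera call takes 0.05 s, during which the arm holds its last target. There are 200 camera calls.

### The job

Put the grating disc flat on the foot of its storage post, hub up, with the spindle through its hole. Then take the open retaining clip and push it sideways, mouth first, into the groove of the spindle above the disc until it snaps in, and press it fully home against the neck for a moment with about 10 N: feel for it, as the clip is spoilt by more than 20 N. Let go of everything and leave the other things on the worktop undisturbed.

Things in the scene. Friction and masses are not known exactly. Their poses are not given: they have to be found in the camera images.
- disc_post: storage post, fixed: dark steel foot plate 86 x 52 mm, 10 mm thick, slotted along its own x (long side), with an upright spindle. Origin: centre of the foot's underside; z up. The spindle is clamped in the slot on the foot's x axis (y = 0), anywhere within 9 mm either way of the origin: this offset differs each time and is NOT in the measured pose; the spindle does not move
- post_groove (a point): point at mid height of the spindle's groove, 44.5 mm over the worktop, above the foot's origin (not above the spindle, which may stand 9 mm off along x). Spindle: nut 24 mm diameter up to 17 mm over the worktop, shaft 22 mm diameter to 40 mm, groove from 40 to 49 mm with a round neck of 16 mm diameter, head 23 mm diameter from 49 to 58 mm
- grating_disc: loose round grating disc, 150 to 310 g: steel plate 100 mm diameter, 5 mm thick, with a raised hub collar in the middle, 60 mm outside diameter, its top 26 mm over the underside; hole 48 mm diameter right through. Origin: centre of the underside; z up through the hub. Lies hub up at the start. On the post the plate rests on the foot, origin 10 mm over the worktop
- clip: loose open retaining clip, dark grey plastic, 70 g, a flat fork 5 mm thick, mouth to its own +x. Origin: at the underside, on the axis of the spindle when the clip is home; z up. Jaws reach to x = +12 mm, 33 mm over their outsides. Bridge behind the seat begins at x = -8.5 mm; a spine runs back to x = -49 mm. Home: level, underside 42 mm over the worktop (2 mm of play either way)
- clip_tab (a point): point in the clip's upright tab, at clip x = -34 mm, y = 0, 27 mm over the clip's underside. The tab is 12 mm wide along the clip's y: grip it across this width. Its sides are free from x = -48 to -21 mm; in front of them stands a cross flange 28 mm wide and 4 mm thick that the fingers can push on. Tab and flange tops are 32 mm over the underside
- jaw_left (a joint): opening of the clip's left (+y) jaw, rad, 0 shut, sprung. The noses leave a gap of 9.4 mm; the 16 mm neck springs both open by about 0.15 rad, taking 4 to 7 N of push; past the neck they pull the clip on and close, 16 mm after first touch, and the bridge meets the neck: the push then rises. Over 20 N between clip and post (contacts summed) spoils the clip
- jaw_right (a joint): opening of the clip's right (-y) jaw, rad, the same way
- salt_shaker: loose bystander: salt shaker, 43 mm diameter, 73 mm high; origin centre of underside
- timer: loose bystander: kitchen timer with a ridged knob, 62 mm diameter, 44 mm high; origin centre of underside
- sink_plug: loose bystander: black sink plug, 52 mm diameter, 25 mm high; origin centre of underside
- mug_0: loose bystander: mug, 74 mm diameter, 92 mm high; origin centre of underside
- teaspoon_0: loose bystander: teaspoon 137 mm long near the front edge; origin centre of underside
Not all that is in view belongs to the job. Leave any green look-alike of the clip alone.

How it is judged:
By the outcome, as a careful person would: the job done as asked, in the order asked, and still so for the second after the job is handed in, with the robot touching nothing.
It also fails if it takes over 64 s, if anything falls off the work surface, if the arm or the gripper's body presses on something with over 40 N, if the wrist force passes 120 N, or if a joint passes its speed limit or range.

## Working session

There is one attempt and no reset: what is moved stays moved. The work goes in short steps, Python scripts to look and compute and a tool call to move; the robot and the scene stay as the last step left them, time stands still between calls to the robot, and variables do not carry over. Pictures are saved under pics/ and viewed, at most 10 in all, crops included, and the job is handed in when it is done.

Besides the shell and the picture viewer there is one more tool, called after ">>>" by a JSON object that holds its "fn" and its "kwargs", one argument or row to a line. play_rows: Moves the arm, as the interface text tells. Its arguments: {"type":"object","properties":{"targets":{"type":"array","items":{"type":"array"}},"squeeze":{"type":"number"}},"required":["targets"]}

```bash
ls; mkdir -p pics
cat > h.py <<'E'
import numpy as np, cv2
from scipy.spatial.transform import Rotation as R
from cell import arm, cams, hand_in
def pose():
    o=arm.get_obs(); T=np.eye(4); q=o["tool_rot"]; T[:3,:3]=R.from_quat([q[1],q[2],q[3],q[0]]).as_matrix(); T[:3,3]=o["ee_pos"]; return o,T
def shot(name):
    o,T=pose(); p=cams.capture(name)
    p["c2w"]=T@np.array(p["mount"]) if name=="wrist" else np.linalg.inv(np.array(p["view"]))
    p["fish"]=name=="wrist"; return p
def ray(p,uv):
    K=np.array(p["camera_matrix"]); x=(uv[0]-K[0,2])/K[0,0]; y=(uv[1]-K[1,2])/K[1,1]
    if p["fish"]:
        r=np.hypot(x,y); s=np.sin(r)/r if r>1e-9 else 1; d=np.array([x*s,y*s,np.cos(r)])
    else: d=np.array([x,y,1.]); d/=np.linalg.norm(d)
    return p["c2w"][:3,3],p["c2w"][:3,:3]@d
def onz(p,uv,z):
    c,d=ray(p,uv); return c+d*(z-c[2])/d[2]
def proj(p,X):
    K=np.array(p["camera_matrix"]); v=np.linalg.inv(p["c2w"])@np.append(X,1); v=v[:3]
    if p["fish"]:
        r=np.hypot(v[0],v[1]); t=np.arctan2(r,v[2]); s=t/r if r>1e-9 else 0; a=v[:2]*s
    else: a=v[:2]/v[2]
    return np.array([K[0,0]*a[0]+K[0,2],K[1,1]*a[1]+K[1,2]])
def tri(obs):
    A=np.zeros((3,3));b=np.zeros(3)
    for p,uv in obs:
        c,d=ray(p,uv);M=np.eye(3)-np.outer(d,d);A+=M;b+=M@c
    X=np.linalg.solve(A,b); return X,[np.round(proj(p,X)-uv,1).tolist() for p,uv in obs]
E
python3 - <<'E'
from h import *
np.set_printoptions(precision=3,suppress=True)
o,T=pose(); print(T)
P={n:shot(n) for n in["scene","top","wrist"]}
for n,p in P.items():
    print(n,p["c2w"][:3,3],np.array(p["camera_matrix"])[0])
    for t in["disc_post","post_groove","grating_disc","clip","clip_tab","salt_shaker","timer","sink_plug","mug_0","teaspoon_0"]:
        print(t,[(np.round(d["at"]).tolist(),round(d["score"],2),onz(p,d["at"],{"post_groove":.0445,"clip_tab":.027}.get(t,0))[:2].round(3).tolist()) for d in cams.tip_of(p,t)[:3]])
cv2.imwrite("pics/a.png",np.vstack([np.hstack([cv2.resize(P[n]["frame"],(400,300)) for n in["scene","top"]]),np.hstack([cv2.resize(P["wrist"]["frame"],(400,300)),np.zeros((300,400,3),np.uint8)])]))
E
```

```text
pics
[[-0.973  0.23  -0.001  0.143]
 [ 0.23   0.973 -0.002  0.608]
 [ 0.    -0.002 -1.     0.404]
 [ 0.     0.     0.     1.   ]]
scene [-0.015 -0.367  0.537] [497.246   0.    323.145]
disc_post [([312.0, 276.0], 0.92, [0.511, 0.154])]
post_groove [([314.0, 254.0], 0.91, [0.52, 0.154]), ([316.0, 274.0], 0.45, [0.478, 0.11])]
grating_disc [([426.0, 284.0], 0.56, [0.626, -0.016])]
clip [([224.0, 276.0], 0.88, [0.406, 0.277]), ([382.0, 308.0], 0.76, [0.522, 0.003]), ([317.0, 280.0], 0.73, [0.508, 0.138])]
clip_tab [([360.0, 294.0], 0.69, [0.5, 0.032]), ([205.0, 263.0], 0.61, [0.386, 0.302])]
salt_shaker [([247.0, 238.0], 0.77, [0.52, 0.346])]
timer [([274.0, 248.0], 0.59, [0.531, 0.276]), ([320.0, 239.0], 0.46, [0.617, 0.231]), ([225.0, 272.0], 0.26, [0.415, 0.285])]
sink_plug [([318.0, 240.0], 0.79, [0.612, 0.231])]
mug_0 [([431.0, 244.0], 0.63, [0.746, 0.047])]
teaspoon_0 [([277.0, 307.0], 0.75, [0.409, 0.138])]
top [0.502 0.151 1.035] [486.673   0.    311.978]
disc_post [([323.0, 248.0], 0.85, [0.519, 0.155])]
post_groove [([322.0, 248.0], 0.59, [0.518, 0.157])]
grating_disc [([402.0, 195.0], 0.88, [0.635, -0.012])]
clip [([266.0, 299.0], 0.7, [0.409, 0.272]), ([398.0, 251.0], 0.56, [0.517, -0.003])]
clip_tab [([249.0, 312.0], 0.73, [0.383, 0.304]), ([380.0, 253.0], 0.62, [0.51, 0.036])]
salt_shaker [([230.0, 243.0], 0.66, [0.524, 0.352])]
timer [([259.0, 242.0], 0.91, [0.529, 0.29])]
sink_plug [([284.0, 200.0], 0.69, [0.62, 0.239])]
mug_0 [([377.0, 141.0], 0.79, [0.751, 0.044])]
teaspoon_0 [([331.0, 298.0], 0.86, [0.413, 0.135])]
wrist [0.069 0.626 0.374] [371.648   0.    316.021]
disc_post [([119.0, 464.0], 0.82, [0.524, 0.149])]
post_groove [([143.0, 420.0], 0.42, [0.37, 0.313])]
grating_disc []
clip [([141.0, 420.0], 0.56, [0.411, 0.266])]
clip_tab [([144.0, 419.0], 0.56, [0.384, 0.299])]
salt_shaker []
timer []
sink_plug []
mug_0 []
teaspoon_0 [([117.0, 461.0], 0.18, [0.515, 0.149])]
```

View pics/a.png

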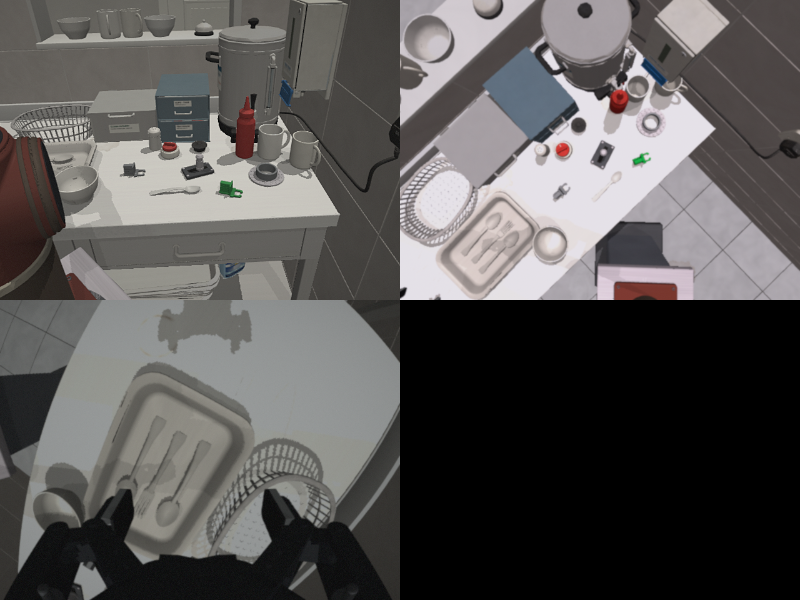

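Grey clip is at top-view px (266,299), mouth towards the post. The green look-alike is at (398,251), so I leave it alone. Post is at (323,248), disc at (402,195). I'll move above the scene for a closer look.

>>> {"fn": "play_rows", "kwargs": {
  "targets": [
    [1,[-0.037,-0.026,0],[0,0,0]],
    [1,[-0.037,-0.026,0],[0,0,0]],
    [1,[-0.037,-0.026,0],[0,0,0]],
    [1,[-0.037,-0.026,0],[0,0,0]],
    [1,[-0.037,-0.026,0],[0,0,0]],
    [1,[-0.037,-0.026,0],[0,0,0]],
    [1,[-0.037,-0.026,0],[0,0,0]],
    [1,[-0.037,-0.026,0],[0,0,0]],
    [1,[-0.037,-0.026,0],[0,0,0]],
    [1,[-0.037,-0.026,0],[0,0,0]],
    [1,[-0.037,-0.026,0],[0,0,0]],
    [1,[-0.037,-0.026,0],[0,0,0]],
    [1,[0,0,0],[0,0,0]]
  ]
}}

```text
time_s: 2.95
ee_pos: [0.5068, 0.1987, 0.4049]
tool_rot: [0.001, 0.118, 0.993, -0.001]
ft_force: [0.7, 0.5, -0.1]
finger_gap: 1.0
grip_force: 0.0
```

Run:
```python
from h import *
np.set_printoptions(precision=4,suppress=True)
o,T=pose(); print(T,o["joint_positions"])
P={n:shot(n) for n in["wrist","scene","top"]}
near={"disc_post":(.519,.155),"post_groove":(.519,.155),"grating_disc":(.632,-.012),"clip":(.409,.272),"clip_tab":(.384,.302)}
for t,g in near.items():
    ob=[]
    for n,p in P.items():
        z={"post_groove":.0445,"clip_tab":.027}.get(t,0)
        c=[d for d in cams.tip_of(p,t) if np.linalg.norm(onz(p,d["at"],z)[:2]-g)<.03]
        if c: ob.append((p,c[0]["at"])); print(t,n,np.round(c[0]["at"]),round(c[0]["score"],2),onz(p,c[0]["at"],z)[:2])
    if len(ob)>1: print("  tri",*tri(ob))
a=P["top"]["frame"]; 
cv2.imwrite("pics/b.png",np.hstack([cv2.resize(a[170:330,220:420],(400,320)),cv2.resize(P["wrist"]["frame"],(400,320))]))
cv2.imwrite("pics/w.png",P["wrist"]["frame"])
```

```text
[[-0.972   0.2351  0.0017  0.5068]
 [ 0.2351  0.972  -0.0015  0.1987]
 [-0.002  -0.001  -1.      0.4049]
 [ 0.      0.      0.      1.    ]] [ 0.2294  0.0273  1.7378 -0.0019  1.3751 -1.1037]
disc_post scene [316. 277.] 0.55 [0.5142 0.1449]
disc_post top [324. 246.] 0.46 [0.5242 0.1531]
  tri [ 0.524   0.1535 -0.0095] [[0.3, -0.0], [-0.2, 0.2]]
post_groove wrist [275. 236.] 0.63 [0.524  0.1545]
post_groove scene [312. 253.] 0.8 [0.5181 0.1588]
post_groove top [319. 247.] 0.51 [0.5199 0.1621]
  tri [0.5206 0.1588 0.0454] [[3.4, -4.1], [1.0, -1.0], [1.6, -0.3]]
grating_disc scene [427. 283.] 0.84 [ 0.6298 -0.0173]
grating_disc top [400. 197.] 0.85 [ 0.6317 -0.0062]
  tri [ 0.6349 -0.0104 -0.0068] [[-2.1, 0.2], [1.5, -1.1]]
clip wrist [367.  88.] 0.97 [0.4085 0.2737]
clip scene [225. 279.] 0.89 [0.4012 0.2679]
clip top [265. 302.] 0.55 [0.4024 0.2743]
  tri [ 0.4051  0.2745 -0.0052] [[-0.6, -2.9], [-0.2, -0.1], [0.2, -1.5]]
clip_tab wrist [389.  56.] 0.83 [0.3843 0.297 ]
clip_tab scene [204. 264.] 0.62 [0.3832 0.3013]
  tri [0.3831 0.2979 0.0283] [[0.9, -1.6], [1.0, 0.1]]
```

View pics/w.png

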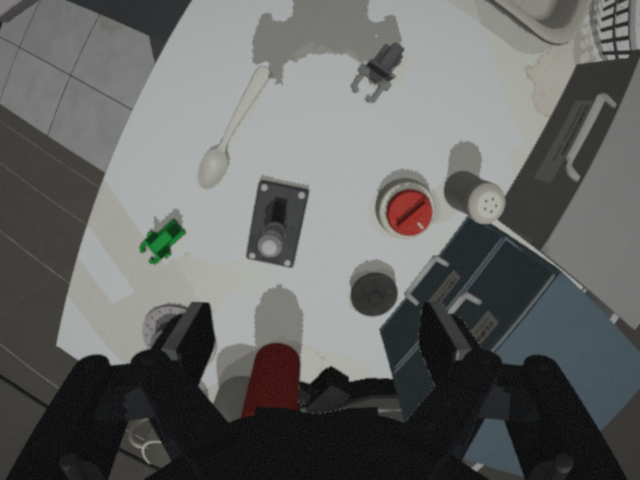

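View pics/b.png

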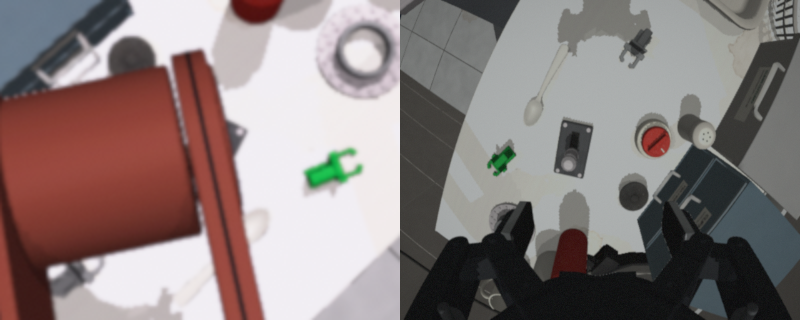

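The wrist view shows the grey clip at (380,70), the green look-alike at (163,241), the post foot centred at (277,224) with the spindle head at (270,243), and the red bottle at (272,375). The crop confirms that the clip by the teaspoon handle is the grey one.

Run:
```python
from h import *
np.set_printoptions(precision=4,suppress=True)
P={n:shot(n) for n in["wrist","scene","top"]}
w=P["wrist"]
S=[onz(w,u,.01)[:2] for u in[(265,187),(304,190),(290,265),(248,256)]]
print("screws",S,"ctr",np.mean(S,0)); ax=(S[2]+S[3]-S[0]-S[1])/2; print("axis deg",np.degrees(np.arctan2(ax[1],ax[0])))
print("head top",onz(w,(269,243),.058))
print("hub top",onz(P["top"],(402.5,196),.026))
b=onz(P["scene"],(392,253),0);print("bottle base",b)
c,d=ray(P["scene"],(392,157)); s=(b-c)[:2]@d[:2]/(d[:2]@d[:2]); print("bottle top h",(c+s*d)[2])
print("clip mouth/tail", onz(w,(352,93),.0025),onz(w,(362,101),.0025))
```

```text
screws [array([0.4786, 0.156 ]), array([0.4907, 0.1933]), array([0.5652, 0.1598]), array([0.5453, 0.1187])] ctr [0.5199 0.1569]
axis deg -26.62939667303481
head top [0.5224 0.1546 0.058 ]
hub top [ 0.6305 -0.0082  0.026 ]
bottle base [0.6689 0.0873 0.    ]
bottle top h 0.20029507640845817
clip mouth/tail [0.407  0.2615 0.0025] [0.4169 0.2694 0.0025]
```

>>> {"fn": "play_rows", "kwargs": {
  "targets": [
    [1,[-0.034,-0.035,0],[0,0,0]],
    [1,[-0.034,-0.035,0],[0,0,0]],
    [1,[-0.034,-0.035,0],[0,0,0]],
    [1,[-0.034,-0.035,0],[0,0,0]],
    [1,[-0.034,-0.035,0],[0,0,0]],
    [1,[0,0,0.02],[0,0,-0.146]],
    [1,[0,0,0.02],[0,0,-0.146]],
    [1,[0,0,0.02],[0,0,-0.146]],
    [1,[0,0,0.02],[0,0,-0.146]],
    [1,[0,0,0],[0,0,0]]
  ]
}}

```text
time_s: 5.0
ee_pos: [0.628, -0.0068, 0.3209]
tool_rot: [-0.003, -0.176, 0.984, 0.001]
ft_force: [0.0, 0.7, -0.3]
finger_gap: 0.997
grip_force: 0.0
```

Run:
```python
from h import *
np.set_printoptions(precision=4,suppress=True)
o,T=pose(); print(T,o["ft_force"])
P={n:shot(n) for n in["wrist","scene"]}
ob=[]
for n,p in P.items():
    c=cams.tip_of(p,"grating_disc")
    print(n,[(d["at"],d["score"],onz(p,d["at"],0)) for d in c[:2]])
    if c: ob.append((p,c[0]["at"]))
if len(ob)>1: print(tri(ob))
cv2.imwrite("pics/c.png",P["wrist"]["frame"])
```

```text
[[-0.9383 -0.3459 -0.0065  0.628 ]
 [-0.3459  0.9383  0.0009 -0.0068]
 [ 0.0058  0.0031 -1.      0.3209]
 [ 0.      0.      0.      1.    ]] [ 0.0477  0.6562 -0.3041]
wrist []
scene [([426.8, 280.0], 0.98, array([ 0.6373, -0.0114,  0.    ]))]
```

View pics/c.png

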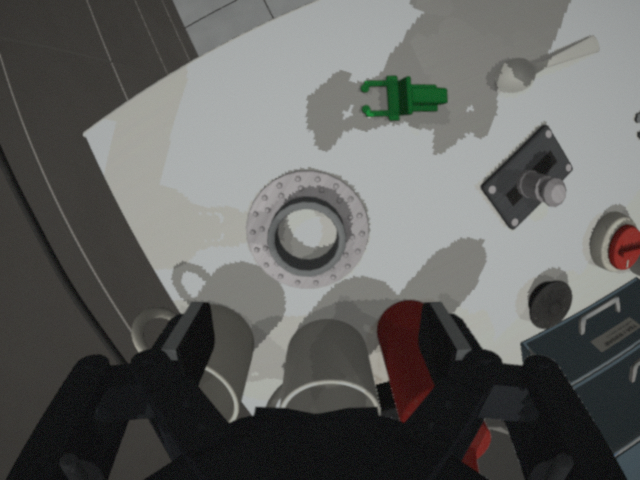

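```bash
python3 - <<'E'
from h import *
np.set_printoptions(precision=4,suppress=True)
w=shot("wrist"); o,T=pose()
for n,u,z in[("plate",(308.5,229),.005),("hubtop",(307.5,236.5),.026),("head",(552,191),.058),("screwA",(491,189),.01),("B",(547,133),.01),("C",(569,170),.01),("D",(515,223),.01),("mugmid near base",(325,322),.092),("bottle top?",(400,303),.2)]: print(n,onz(w,u,z))
g=T@np.array([0,0,.155,1]);print("grasp",g, "disc proj",proj(w,[.633,-.01,.0]))
# ellipse fit of plate edge
E
sed -n 1,3p /dev/null
```

```text
plate [ 0.6404 -0.0103  0.005 ]
hubtop [ 0.6403 -0.0106  0.026 ]
head [0.534  0.1459 0.058 ]
screwA [0.5528 0.1209 0.01  ]
B [0.4851 0.1531 0.01  ]
C [0.5038 0.1914 0.01  ]
D [0.5705 0.1577 0.01  ]
mugmid near base [0.6699 0.0134 0.092 ]
bottle top? [0.5974 0.0077 0.2   ]
grasp [ 0.6303 -0.0068  0.1715  1.    ] disc proj [311.9408 219.3571]
```

Run:
```python
from h import *
np.set_printoptions(precision=4,suppress=True)
o,T=pose();w=shot("wrist"); t=shot("top"); print(T[:3,3],T[:3,2],np.array(o["joint_velocities"]))
a=cv2.imread("pics/c.png",0).astype(float);b=cv2.cvtColor(w["frame"],cv2.COLOR_BGR2GRAY).astype(float)
print(cv2.phaseCorrelate(a[:280],b[:280])); print(np.array(w["mount"]),np.array(w["camera_matrix"]))
for p in (w,t):
  for n in["grating_disc","disc_post","post_groove"]:
    print(n,[(np.round(d["at"]),round(d["score"],2),onz(p,d["at"],.0445 if "gr" in n and "post" in n else 0)) for d in cams.tip_of(p,n)[:2]])
cv2.imwrite("pics/t.png",cv2.resize(t["frame"][130:290,280:480],(800,640)[:2])[:600])
```

```text
[ 0.6299 -0.0068  0.3265] [ 0.0027 -0.0004 -1.    ] [ 0.0003 -0.0023  0.0006  0.     -0.0025 -0.0127]
((0.1692869557676886, -6.239661421740379), 0.5023065939797233)
[[ 0.0012 -0.9537 -0.3008  0.0764]
 [ 1.      0.0017 -0.0015  0.0001]
 [ 0.0019 -0.3008  0.9537  0.0297]
 [ 0.      0.      0.      1.    ]] [[371.6483   0.     316.0212]
 [  0.     371.6483 237.6749]
 [  0.       0.       1.    ]]
grating_disc [(array([607., 232.]), 0.27, array([0.5354, 0.2842, 0.    ]))]
disc_post [(array([526., 168.]), 0.91, array([0.5219, 0.1516, 0.    ]))]
post_groove [(array([557., 180.]), 0.67, array([0.5226, 0.1569, 0.0445]))]
grating_disc [(array([401., 195.]), 0.62, array([ 0.6367, -0.0091,  0.    ]))]
disc_post [(array([322., 246.]), 0.61, array([0.5224, 0.1569, 0.    ]))]
post_groove [(array([319., 248.]), 0.92, array([0.5187, 0.1615, 0.0445])), (array([259., 241.]), 0.4, array([0.5286, 0.2855, 0.0445]))]
```

View pics/t.png

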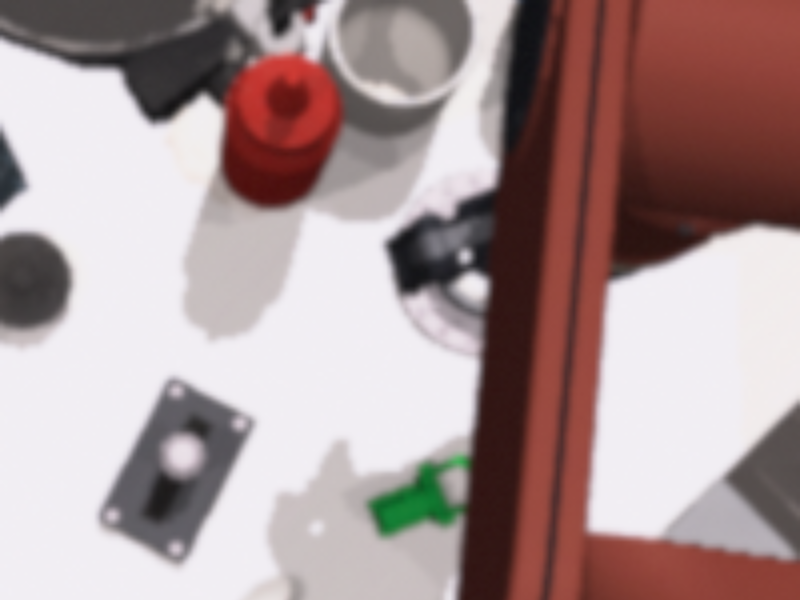

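Run:
```python
from h import *
np.set_printoptions(precision=4,suppress=True)
w=shot("wrist"); t=shot("top")
q=lambda u:(u[0]/4+280-.375,u[1]/4+130-.375)
S=np.array([onz(t,q(u),.01)[:2] for u in[(177,390),(240,424),(175,549),(111,515)]]);print(S,S.mean(0))
ax=S[0]+S[1]-S[2]-S[3];print("axis",np.degrees(np.arctan2(ax[1],ax[0])));print("head",onz(t,q((184,455)),.058),"bottle",onz(t,q((268,172)),0.02))
d=np.array([0,-6.24])
print("plate",onz(w,np.array((308.5,229))+d,.005),onz(w,np.array((307.5,236.5))+d,.026))
S=np.array([onz(w,np.array(u)+d,.01)[:2] for u in[(491,189),(547,133),(569,170),(515,223)]]);print(S.mean(0),"head",onz(w,np.array((552,191))+d,.058))
print("mugs",onz(w,(325,316),.092),onz(w,(235,302),.092))
print("t",arm.get_obs()["time_s"])
```

```text
[[0.5629 0.1534]
 [0.5458 0.1199]
 [0.4793 0.1525]
 [0.4963 0.1866]] [0.5211 0.1531]
axis -26.31350225530527
head [0.5275 0.1491 0.058 ] bottle [0.6781 0.1083 0.02  ]
plate [ 0.6339 -0.012   0.005 ] [ 0.6341 -0.0122  0.026 ]
[0.5216 0.1524] head [0.5285 0.1426 0.058 ]
mugs [0.664  0.0118 0.092 ] [ 0.6748 -0.0441  0.092 ]
t 5.75
```

>>> {"fn": "play_rows", "kwargs": {
  "targets": [
    [1,[-0.002,-0.006,0],[0,0,0]],
    [1,[0,0,0.03],[0,0,0]],
    [1,[0,0,0.03],[0,0,0]],
    [1,[0,0,0.03],[0,0,0]],
    [1,[0,0,0.03],[0,0,0]],
    [1,[0,0,0.0145],[0,0,0]],
    [1,[0,0,0.013],[0,0,0]],
    [1,[0,0,0],[0,0,0]],
    [1,[0,0,0],[0,0,0]],
    [1,[0,0,0],[0,0,0]]
  ]
}}

```text
time_s: 6.75
ee_pos: [0.6342, -0.0118, 0.179]
tool_rot: [0.001, -0.175, 0.985, -0.0]
ft_force: [0.2, 0.3, 0.6]
finger_gap: 1.005
grip_force: 0.0
```

>>> {"fn": "play_rows", "kwargs": {
  "targets": [
    [0.3,[0,0,0],[0,0,0]],
    [0.3,[0,0,0],[0,0,0]],
    [0.3,[0,0,0],[0,0,0]],
    [0.3,[0,0,0],[0,0,0]],
    [0.3,[0,0,0],[0,0,0]],
    [0.3,[0,0,0],[0,0,0]]
  ],
  "squeeze": 40
}}

```text
time_s: 7.35
ee_pos: [0.6339, -0.0117, 0.1787]
tool_rot: [0.001, -0.175, 0.985, -0.0]
ft_force: [-1.9, -0.1, 6.9]
finger_gap: 0.679
grip_force: 43.2
```

>>> {"fn": "play_rows", "kwargs": {
  "targets": [
    [0.3,[0,0,-0.01],[0,0,0]],
    [0.3,[0,0,-0.03],[0,0,0]],
    [0.3,[0,0,-0.03],[0,0,0]],
    [0.3,[0,0,-0.03],[0,0,0]],
    [0.3,[0.0043,0.019,0],[0,0,0]],
    [0.3,[0.0078,0.034,0],[0,0,0]],
    [0.3,[0.0078,0.034,0],[0,0,0]],
    [0.3,[0.0078,0.034,0],[0,0,0]],
    [0.3,[0.0078,0.034,0],[0,0,0]],
    [0.3,[0.0078,0.0325,0],[0,0,0]],
    [0.3,[0,0,0],[0,0,0]],
    [0.3,[0,0,0],[0,0,0]],
    [0.3,[0,0,0],[0,0,0]]
  ]
}}

```text
time_s: 8.65
ee_pos: [0.5279, 0.1491, 0.2769]
tool_rot: [-0.0, -0.175, 0.985, -0.0]
ft_force: [0.3, 0.2, -1.4]
finger_gap: 0.679
grip_force: 43.6
```

Run:
```python
from h import *
np.set_printoptions(precision=4,suppress=True)
o,T=pose();w=shot("wrist"); print(T[:3,3],T[:3,:2],o["ft_force"],o["grip_force"],o["finger_gap"])
s=shot("scene")
print("spindle top proj",proj(w,[.5285,.149,.058]))
cv2.imwrite("pics/d.png",np.hstack([cv2.resize(w["frame"],(480,360)),cv2.resize(s["frame"][150:330,220:380],(320,360))]))
```

```text
[0.5279 0.1491 0.2769] [[-0.9386 -0.345 ]
 [-0.345   0.9386]
 [ 0.0003 -0.0003]] [ 0.2791  0.1926 -1.4326] 43.648500088602304 0.6793023084097587
spindle top proj [315.9452 267.9188]
```

View pics/d.png

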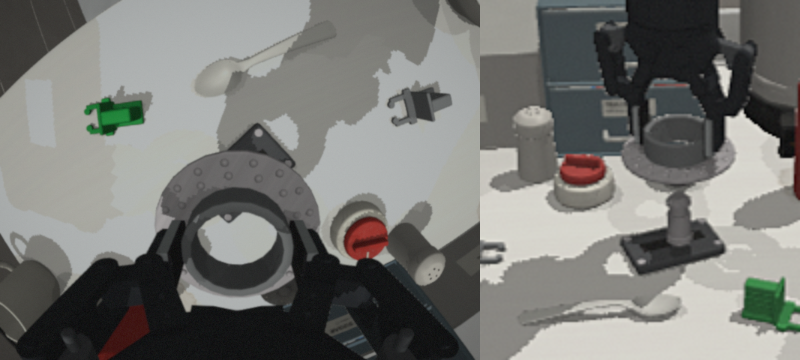

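>>> {"fn": "play_rows", "kwargs": {
  "targets": [
    [0.3,[0,0,0.02],[0,0,0]],
    [0.3,[0,0,0.02],[0,0,0]],
    [0.3,[0,0,0.02],[0,0,0]],
    [0.3,[0,0,0.015],[0,0,0]],
    [0.3,[0,0,0.005],[0,0,0]],
    [0.3,[0,0,0.004],[0,0,0]],
    [0.3,[0,0,0.003],[0,0,0]],
    [0.3,[0,0,0],[0,0,0]],
    [0.3,[0,0,0],[0,0,0]]
  ]
}}

```text
time_s: 9.65
ee_pos: [0.5283, 0.1494, 0.1909]
tool_rot: [0.001, -0.175, 0.985, -0.0]
ft_force: [0.3, -0.1, -1.3]
finger_gap: 0.68
grip_force: 43.6
```

>>> {"fn": "play_rows", "kwargs": {
  "targets": [
    [0.3,[0,0,0.001],[0,0,0]],
    [0.3,[0,0,0.001],[0,0,0]],
    [0.3,[0,0,0.001],[0,0,0]],
    [0.3,[0,0,0],[0,0,0]]
  ]
}}

```text
time_s: 10.05
ee_pos: [0.5283, 0.1495, 0.1887]
tool_rot: [0.0, -0.175, 0.985, -0.0]
ft_force: [-4.1, -0.1, 9.6]
finger_gap: 0.68
grip_force: 44.7
```

>>> {"fn": "play_rows", "kwargs": {
  "targets": [
    [0.85,[0,0,0],[0,0,0]],
    [1,[0,0,0],[0,0,0]],
    [1,[0,0,0],[0,0,0]],
    [1,[0,0,-0.02],[0,0,0]],
    [1,[0,0,-0.04],[0,0,0]],
    [1,[0,0,-0.045],[0,0,0]],
    [1,[0,0,-0.045],[0,0,0]],
    [1,[0.0157,0.0316,0],[0,0,0]],
    [1,[0.0157,0.0316,0],[0,0,0]],
    [1,[0.0157,0.0316,0],[0,0,0]],
    [1,[0.0157,0.0316,0],[0,0,0]],
    [1,[0.0157,0.0316,0],[0,0,0]]
  ]
}}

```text
time_s: 11.25
ee_pos: [0.3986, 0.2713, 0.3372]
tool_rot: [0.0, -0.175, 0.985, 0.0]
ft_force: [0.1, -0.1, 0.6]
finger_gap: 1.0
grip_force: 0.0
```

>>> {"fn": "play_rows", "kwargs": {
  "targets": [
    [1,[0,0,0],[0,0,0.14]],
    [1,[0,0,0],[0,0,0.14]],
    [1,[0,0,0],[0,0,0.14]],
    [1,[0,0,0],[0,0,0.14]],
    [1,[0,0,0],[0,0,0.14]],
    [1,[0,0,0],[0,0,0.14]],
    [1,[0,0,0],[0,0,0.14]],
    [1,[0,0,0],[0,0,0.14]],
    [1,[0,0,0],[0,0,0.14]],
    [1,[0,0,0],[0,0,0]],
    [1,[0,0,0],[0,0,0]],
    [1,[0,0,0],[0,0,0]],
    [1,[0,0,0],[0,0,0]]
  ]
}}

```text
time_s: 12.55
ee_pos: [0.3997, 0.2706, 0.3372]
tool_rot: [-0.0, 0.438, 0.899, -0.0]
ft_force: [-0.4, 1.1, 1.0]
finger_gap: 0.99
grip_force: 0.0
```

Run:
```python
from h import *
np.set_printoptions(precision=4,suppress=True)
o,T=pose();w=shot("wrist"); print(T[:3,3],T[:3,:2],o["ft_force"],o["joint_positions"])
s=shot("scene")
t=shot("top")
for p in(w,s,t):
  for n,z in(("clip",0),("clip_tab",.027)):
    print(n,[(np.round(d["at"]),round(d["score"],2),onz(p,d["at"],z)) for d in cams.tip_of(p,n)[:2]])
sc=lambda im:cv2.resize(im,(400,300))
cv2.imwrite("pics/e.png",np.vstack([cv2.resize(w["frame"][:240],(800,300)),np.hstack([cv2.resize(s["frame"][200:320,230:390],(400,300)),cv2.resize(t["frame"][190:310,250:410],(400,300))])]))
```

```text
[0.3997 0.2706 0.3372] [[-0.6168  0.7871]
 [ 0.7871  0.6168]
 [ 0.     -0.    ]] [-0.3918  1.0697  0.9968] [ 0.4315 -0.0637  1.9588 -0.      1.2465 -0.2331]
clip [(array([322., 218.]), 0.78, array([0.4058, 0.2715, 0.    ]))]
clip_tab [(array([322., 182.]), 0.63, array([0.3833, 0.299 , 0.027 ]))]
clip [(array([383., 313.]), 0.96, array([ 0.5129, -0.0054,  0.    ])), (array([225., 276.]), 0.88, array([0.4063, 0.2752, 0.    ]))]
clip_tab [(array([205., 264.]), 0.76, array([0.3848, 0.2994, 0.027 ])), (array([362., 295.]), 0.72, array([0.4998, 0.0288, 0.027 ]))]
clip [(array([397., 253.]), 0.56, array([ 0.5127, -0.0027,  0.    ])), (array([264., 299.]), 0.52, array([0.4072, 0.2757, 0.    ]))]
clip_tab [(array([380., 256.]), 0.84, array([0.5056, 0.0367, 0.027 ])), (array([250., 313.]), 0.44, array([0.3805, 0.3024, 0.027 ]))]
```

View pics/e.png

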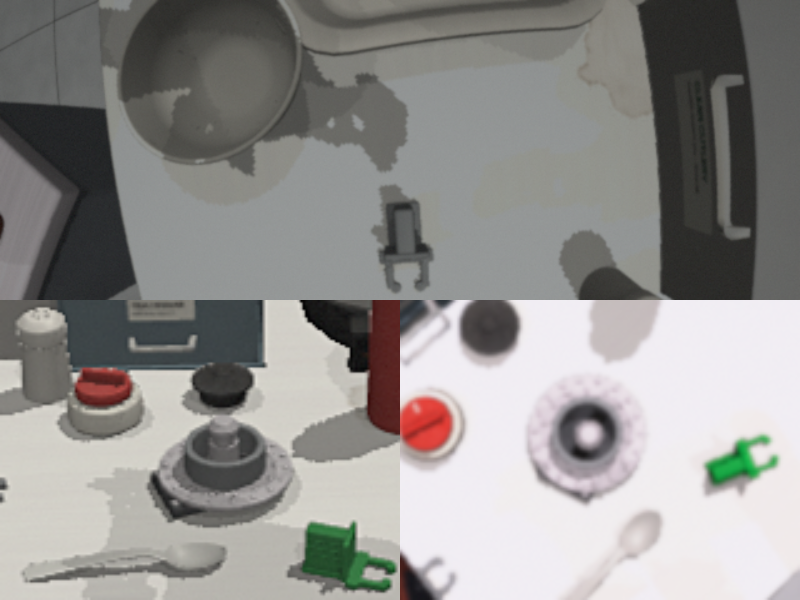

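>>> {"fn": "play_rows", "kwargs": {
  "targets": [
    [1,[0.0162,0.0024,0.02],[0,0,0]],
    [1,[0.0162,0.0024,0.03],[0,0,0]],
    [0.6,[0,0,0.03],[0,0,-0.06]],
    [0.5,[0,0,0.03],[0,0,0]],
    [0.5,[0,0,0.01],[0,0,0]],
    [0.5,[0,0,0],[0,0,0]],
    [0.5,[0,0,0],[0,0,0]],
    [0.5,[0,0,0],[0,0,0]]
  ]
}}

```text
time_s: 13.8
ee_pos: [0.3845, 0.2995, 0.219]
tool_rot: [0.001, 0.411, 0.911, 0.001]
ft_force: [0.2, -0.1, 0.1]
finger_gap: 0.5
grip_force: 0.0
```

Run:
```python
from h import *
np.set_printoptions(precision=4,suppress=True)
o,T=pose();w=shot("wrist"); t=shot("top");print(T[:3,3],T[:3,:2],o["finger_gap"])
print("head",onz(t,(326.6,243.0),.058))
tb=[(d["at"],round(d["score"],2)) for d in cams.tip_of(w,"clip_tab")[:2]]
for at,s in tb: X=onz(w,at,.027); print(at,s,X,"tool",(np.linalg.inv(T)@np.append(X,1))[:3])
print("clip",[(d["at"],round(d["score"],2),onz(w,d["at"],0)) for d in cams.tip_of(w,"clip")[:2]])
im=w["frame"][150:390,160:480].copy(); 
g=proj(w,(T@np.array([0,0,T[2,3]-.032,1]))[:3])-[160,150]; cv2.circle(im,tuple(int(v) for v in g),3,(0,0,255),1)
cv2.imwrite("pics/f.png",cv2.resize(im,(640,480)))
```

```text
[0.3845 0.2995 0.219 ] [[-0.6615  0.75  ]
 [ 0.75    0.6615]
 [-0.0007  0.0031]] 0.4998852981312245
head [0.5283 0.1471 0.058 ]
[314.8, 288.9] 0.85 [0.3853 0.2992 0.027 ] tool [-0.0006 -0.0002  0.192 ]
clip [([316.9, 323.0], 0.69, array([0.4096, 0.2736, 0.    ])), ([467.1, 474.8], 0.29, array([0.623 , 0.2354, 0.    ]))]
```

View pics/f.png

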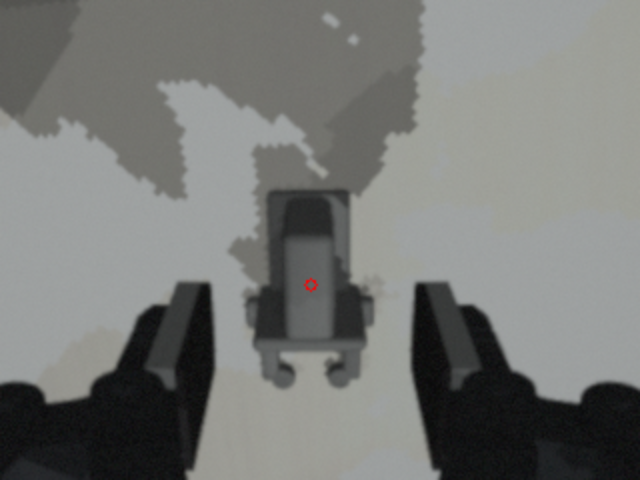

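The picture shows the clip square between the fingers, with the tab centred under the tool mark at (311,285). Descend and grip.

>>> {"fn": "play_rows", "kwargs": {
  "targets": [
    [0.5,[0,0,0.02],[0,0,0]],
    [0.5,[0,0,0.015],[0,0,0]],
    [0.5,[0,0,0],[0,0,0]],
    [0.5,[0,0,0],[0,0,0]],
    [0,[0,0,0],[0,0,0]],
    [0,[0,0,0],[0,0,0]],
    [0,[0,0,0],[0,0,0]],
    [0,[0,0,0],[0,0,0]],
    [0,[0,0,0],[0,0,0]],
    [0,[0,0,0],[0,0,0]]
  ],
  "squeeze": 60
}}

```text
time_s: 15.0
ee_pos: [0.3842, 0.2995, 0.1833]
tool_rot: [0.001, 0.411, 0.911, 0.001]
ft_force: [-1.6, 1.2, 6.1]
finger_gap: 0.129
grip_force: 60.5
```

>>> {"fn": "play_rows", "kwargs": {
  "targets": [
    [0,[0,0,-0.01],[0,0,0]],
    [0,[0,0,-0.025],[0,0,0]],
    [0,[0,0,-0.027],[0,0,0]],
    [0,[-0.02,0.0012,0],[0,0,0]],
    [0,[-0.03,0.0018,0],[0,0,0]],
    [0,[-0.03,0.0018,0],[0,0,0]],
    [0,[-0.03,0.0018,0],[0,0,0]],
    [0,[-0.0243,0.0015,0],[0,0,0]],
    [0,[0,0,0],[0,0,0]],
    [0,[0,0,0],[0,0,0]],
    [0,[0,0,0],[0,0,0]],
    [0,[0,0,0],[0,0,0]]
  ]
}}

```text
time_s: 16.2
ee_pos: [0.4777, 0.2044, 0.2441]
tool_rot: [-0.0, 0.411, 0.912, -0.0]
ft_force: [-0.4, 0.3, -1.3]
finger_gap: 0.129
grip_force: 59.6
```

Run:
```python
from h import *
np.set_printoptions(precision=4,suppress=True)
o,T=pose();w=shot("wrist"); s=shot("scene");print(T[:3,3],T[:3,:3],o["finger_gap"],o["ft_force"])
for X in([.5285,.1482,.058],[.5289,.149,.058],[.5281,.1475,.058]): print(proj(w,X)-[160,230],proj(s,X))
for x in(12,0): 
  for z in (.058,): print("clip",x,proj(w,(T@np.array([-.0346-x/1000,0,.1833,1]))[:3])-[160,230])
cv2.imwrite("pics/g.png",np.hstack([cv2.resize(w["frame"][230:430,160:480],(480,300)),cv2.resize(s["frame"][190:320,220:360],(320,300))]))
np.save("w.npy",w["frame"]);cv2.imwrite("pics/w2.png",w["frame"])
```

```text
[0.4777 0.2044 0.2441] [[-0.6625  0.749  -0.0006]
 [ 0.749   0.6625  0.    ]
 [ 0.0004 -0.0004 -1.    ]] 0.12910082208471604 [-0.41    0.2875 -1.3494]
[156.6091 180.9244] [319.696  246.5748]
[158.0751 180.5177] [319.5182 246.3265]
[155.2625 181.2377] [319.8329 246.804 ]
clip 12 [155.0667 145.0725]
clip 0 [155.0649 126.7404]
```

View pics/g.png

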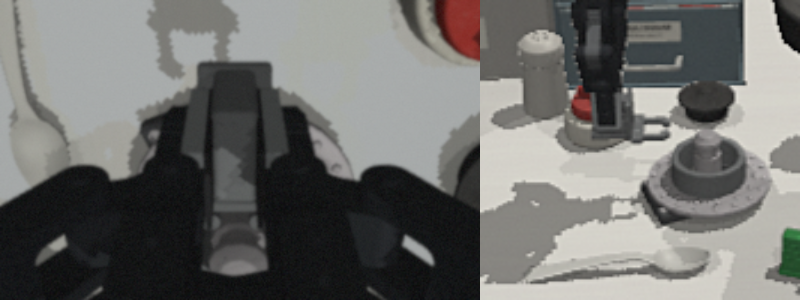

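>>> {"fn": "play_rows", "kwargs": {
  "targets": [
    [0,[0,0,0.01],[0,0,0]],
    [0,[0,0,0.0088],[0,0,0]],
    [0,[0,0,0],[0,0,0]],
    [0,[-0.01,0,0],[0,0,0]],
    [0,[-0.006,0,0],[0,0,0]],
    [0,[-0.003,0,0],[0,0,0]],
    [0,[0,0,0],[0,0,0]],
    [0,[0,0,0],[0,0,0]]
  ]
}}

```text
time_s: 17.1
ee_pos: [0.4912, 0.1893, 0.2256]
tool_rot: [0.0, 0.412, 0.911, 0.0]
ft_force: [-0.1, -0.9, -1.7]
finger_gap: 0.126
grip_force: 59.6
```

>>> {"fn": "play_rows", "kwargs": {
  "targets": [
    [0,[-0.001,0,0],[0,0,0]],
    [0,[-0.001,0,0],[0,0,0]],
    [0,[-0.001,0,0],[0,0,0]],
    [0,[-0.001,0,0],[0,0,0]],
    [0,[0,0,0],[0,0,0]]
  ]
}}

```text
time_s: 17.6
ee_pos: [0.4938, 0.1867, 0.2255]
tool_rot: [0.0, 0.411, 0.912, 0.0]
ft_force: [-0.2, 2.1, -0.9]
finger_gap: 0.125
grip_force: 59.5
```

>>> {"fn": "play_rows", "kwargs": {
  "targets": [
    [0,[-0.001,0,0],[0,0,0]],
    [0,[-0.001,0,0],[0,0,0]],
    [0,[0,0,0],[0,0,0]]
  ]
}}

```text
time_s: 17.9
ee_pos: [0.495, 0.1852, 0.2254]
tool_rot: [-0.0, 0.411, 0.912, 0.0]
ft_force: [-0.8, 4.7, -1.1]
finger_gap: 0.127
grip_force: 59.6
```

>>> {"fn": "play_rows", "kwargs": {
  "targets": [
    [0,[-0.001,0,0],[0,0,0]],
    [0,[-0.001,0,0],[0,0,0]],
    [0,[0,0,0],[0,0,0]]
  ]
}}

```text
time_s: 18.2
ee_pos: [0.4964, 0.1835, 0.2253]
tool_rot: [0.0, 0.411, 0.911, 0.0]
ft_force: [-0.6, 2.9, -0.9]
finger_gap: 0.126
grip_force: 59.5
```

>>> {"fn": "play_rows", "kwargs": {
  "targets": [
    [0,[-0.001,0.0005,0],[0,0,0]],
    [0,[-0.001,0.0005,0],[0,0,0]],
    [0,[0,0,0],[0,0,0]]
  ]
}}

```text
time_s: 18.5
ee_pos: [0.4986, 0.1823, 0.2253]
tool_rot: [0.0, 0.411, 0.911, -0.0]
ft_force: [-0.2, 1.5, -1.3]
finger_gap: 0.127
grip_force: 59.5
```

>>> {"fn": "play_rows", "kwargs": {
  "targets": [
    [0,[-0.001,0,0],[0,0,0]],
    [0,[-0.001,0,0],[0,0,0]],
    [0,[0,0,0],[0,0,0]]
  ]
}}

```text
time_s: 18.8
ee_pos: [0.5001, 0.1807, 0.2255]
tool_rot: [0.001, 0.411, 0.911, -0.0]
ft_force: [0.6, -1.3, -1.5]
finger_gap: 0.127
grip_force: 59.5
```

>>> {"fn": "play_rows", "kwargs": {
  "targets": [
    [0,[-0.001,0,0],[0,0,0]],
    [0,[-0.001,0,0],[0,0,0]],
    [0,[-0.001,0,0],[0,0,0]],
    [0,[0,0,0],[0,0,0]]
  ]
}}

```text
time_s: 19.2
ee_pos: [0.5021, 0.1786, 0.2256]
tool_rot: [0.001, 0.411, 0.911, -0.0]
ft_force: [2.2, -1.0, -2.0]
finger_gap: 0.125
grip_force: 59.5
```

>>> {"fn": "play_rows", "kwargs": {
  "targets": [
    [0,[-0.001,0,0],[0,0,0]],
    [0,[-0.001,0,0],[0,0,0]],
    [0,[0,0,0],[0,0,0]]
  ]
}}

```text
time_s: 19.5
ee_pos: [0.5033, 0.1772, 0.2255]
tool_rot: [0.0, 0.411, 0.911, -0.0]
ft_force: [2.9, -2.4, -0.8]
finger_gap: 0.129
grip_force: 59.5
```

>>> {"fn": "play_rows", "kwargs": {
  "targets": [
    [0,[-0.001,0,0],[0,0,0]],
    [0,[0,0,0],[0,0,0]]
  ]
}}

```text
time_s: 19.7
ee_pos: [0.5038, 0.1766, 0.2254]
tool_rot: [0.0, 0.411, 0.911, -0.0]
ft_force: [1.5, -0.7, -0.9]
finger_gap: 0.125
grip_force: 59.6
```

>>> {"fn": "play_rows", "kwargs": {
  "targets": [
    [0,[-0.001,0,0],[0,0,0]],
    [0,[0,0,0],[0,0,0]]
  ]
}}

```text
time_s: 19.9
ee_pos: [0.5043, 0.1759, 0.2253]
tool_rot: [-0.0, 0.411, 0.911, -0.0]
ft_force: [0.9, -1.1, -1.2]
finger_gap: 0.125
grip_force: 59.6
```

>>> {"fn": "play_rows", "kwargs": {
  "targets": [
    [0,[-0.001,0,0],[0,0,0]],
    [0,[0,0,0],[0,0,0]]
  ]
}}

```text
time_s: 20.1
ee_pos: [0.5049, 0.1752, 0.2253]
tool_rot: [-0.0, 0.411, 0.911, -0.0]
ft_force: [1.0, 0.8, -0.5]
finger_gap: 0.126
grip_force: 59.6
```

>>> {"fn": "play_rows", "kwargs": {
  "targets": [
    [0,[-0.001,0,0],[0,0,0]],
    [0,[0,0,0],[0,0,0]]
  ]
}}

```text
time_s: 20.3
ee_pos: [0.5055, 0.1744, 0.2252]
tool_rot: [-0.0, 0.411, 0.911, -0.0]
ft_force: [-0.6, -0.3, -1.2]
finger_gap: 0.123
grip_force: 59.6
```

>>> {"fn": "play_rows", "kwargs": {
  "targets": [
    [0,[-0.0005,0,0],[0,0,0]],
    [0,[0,0,0],[0,0,0]]
  ]
}}

```text
time_s: 20.5
ee_pos: [0.5057, 0.1742, 0.2252]
tool_rot: [-0.001, 0.411, 0.911, -0.0]
ft_force: [-2.5, 2.3, 0.2]
finger_gap: 0.126
grip_force: 59.7
```

>>> {"fn": "play_rows", "kwargs": {
  "targets": [
    [0,[-0.0005,0,0],[0,0,0]],
    [0,[0,0,0],[0,0,0]]
  ]
}}

```text
time_s: 20.7
ee_pos: [0.5059, 0.1741, 0.2252]
tool_rot: [-0.001, 0.411, 0.911, 0.0]
ft_force: [-3.9, 3.8, 1.2]
finger_gap: 0.125
grip_force: 59.8
```

>>> {"fn": "play_rows", "kwargs": {
  "targets": [
    [0,[-0.0003,0,0],[0,0,0]],
    [0,[0,0,0],[0,0,0]]
  ]
}}

```text
time_s: 20.9
ee_pos: [0.5059, 0.174, 0.2252]
tool_rot: [-0.001, 0.411, 0.911, 0.0]
ft_force: [-4.7, 4.3, 1.7]
finger_gap: 0.128
grip_force: 59.8
```

>>> {"fn": "play_rows", "kwargs": {
  "targets": [
    [0,[-0.0004,0,0],[0,0,0]],
    [0,[-0.0004,0,0],[0,0,0]],
    [0,[0,0,0],[0,0,0]]
  ]
}}

```text
time_s: 21.2
ee_pos: [0.5061, 0.1737, 0.2251]
tool_rot: [-0.002, 0.411, 0.911, 0.0]
ft_force: [-5.5, 7.3, 1.3]
finger_gap: 0.124
grip_force: 59.9
```

>>> {"fn": "play_rows", "kwargs": {
  "targets": [
    [0,[-0.0002,0,0],[0,0,0]],
    [0,[0,0,0],[0,0,0]]
  ]
}}

```text
time_s: 21.4
ee_pos: [0.5062, 0.1737, 0.2251]
tool_rot: [-0.002, 0.411, 0.911, 0.0]
ft_force: [-6.2, 6.9, 1.7]
finger_gap: 0.128
grip_force: 59.9
```

>>> {"fn": "play_rows", "kwargs": {
  "targets": [
    [0,[-0.0002,0,0],[0,0,0]],
    [0,[0,0,0],[0,0,0]],
    [0,[0,0,0],[0,0,0]],
    [0,[0,0,0],[0,0,0]],
    [0,[0,0,0],[0,0,0]]
  ]
}}

```text
time_s: 21.9
ee_pos: [0.5062, 0.1736, 0.2251]
tool_rot: [-0.002, 0.411, 0.911, 0.0]
ft_force: [-7.0, 7.9, 1.2]
finger_gap: 0.127
grip_force: 59.9
```

>>> {"fn": "play_rows", "kwargs": {
  "targets": [
    [0,[0.001,0,0],[0,0,0]],
    [0,[0.001,0,0],[0,0,0]],
    [0,[0,0,0],[0,0,0]]
  ],
  "squeeze": 20
}}

```text
time_s: 22.2
ee_pos: [0.5057, 0.1742, 0.2251]
tool_rot: [-0.0, 0.411, 0.912, -0.0]
ft_force: [-2.4, 2.6, -0.3]
finger_gap: 0.122
grip_force: 59.6
```

Pressed home at about 10.5 N and unloaded. Now release and rise.

>>> {"fn": "play_rows", "kwargs": {
  "targets": [
    [0.25,[0,0,0],[0,0,0]],
    [0.35,[0,0,0],[0,0,0]],
    [0.4,[0,0,0],[0,0,0]],
    [0.4,[0,0,0],[0,0,0]],
    [0.4,[0,0,-0.02],[0,0,0]],
    [0.4,[0,0,-0.04],[0,0,0]],
    [0.4,[0,0,-0.04],[0,0,0]],
    [0.4,[0.03,0,-0.03],[0,0,0]],
    [0.4,[0.03,0,0],[0,0,0]],
    [0.4,[0.03,0,0],[0,0,0]],
    [0.4,[0.03,0,0],[0,0,0]],
    [0.4,[0,0,0],[0,0,0]],
    [0.4,[0,0,0],[0,0,0]],
    [0.4,[0,0,0],[0,0,0]]
  ]
}}

```text
time_s: 23.6
ee_pos: [0.4272, 0.2635, 0.3555]
tool_rot: [0.0, 0.411, 0.911, 0.0]
ft_force: [0.6, -0.1, 1.0]
finger_gap: 0.402
grip_force: 0.0
```

Run:
```python
from h import *
o,T=pose();w=shot("wrist"); s=shot("scene"); t=shot("top"); print(o["time_s"],o["ft_force"])
g=proj(w,[.52,.158,.045]).astype(int); print(g)
y=max(0,min(g[1]-75,330));x=max(0,min(g[0]-100,440))
cv2.imwrite("pics/h.png",np.vstack([np.hstack([cv2.resize(w["frame"][y:y+150,x:x+200],(400,300)),cv2.resize(s["frame"][200:320,230:390],(400,300))]),np.hstack([cv2.resize(t["frame"][200:290,260:380],(400,300)),cv2.resize(s["frame"],(400,300))])]))
for n,z in(("clip",.042),("clip_tab",.069),("salt_shaker",0),("timer",0),("sink_plug",0),("teaspoon_0",0)):
  for p in(s,t): print(n,[(round(d["score"],2),onz(p,d["at"],z)[:2].round(3)) for d in cams.tip_of(p,n)[:2]])
```

```text
23.6 [ 0.64300058 -0.08688442  0.96234362]
[315 368]
clip [(0.61, array([ 0.478, -0.032])), (0.6, array([0.525, 0.148]))]
clip [(0.62, array([0.517, 0.007])), (0.56, array([0.531, 0.146]))]
clip_tab [(0.75, array([ 0.458, -0.005])), (0.68, array([0.486, 0.164]))]
clip_tab [(0.78, array([0.501, 0.182])), (0.49, array([0.515, 0.041]))]
salt_shaker [(0.8, array([0.526, 0.349]))]
salt_shaker [(0.7, array([0.525, 0.358]))]
timer [(0.58, array([0.528, 0.284]))]
timer [(0.69, array([0.533, 0.29 ]))]
sink_plug [(0.58, array([0.618, 0.228]))]
sink_plug [(0.94, array([0.612, 0.235]))]
teaspoon_0 [(0.96, array([0.404, 0.133]))]
teaspoon_0 [(0.9, array([0.416, 0.145]))]
```

View pics/h.png

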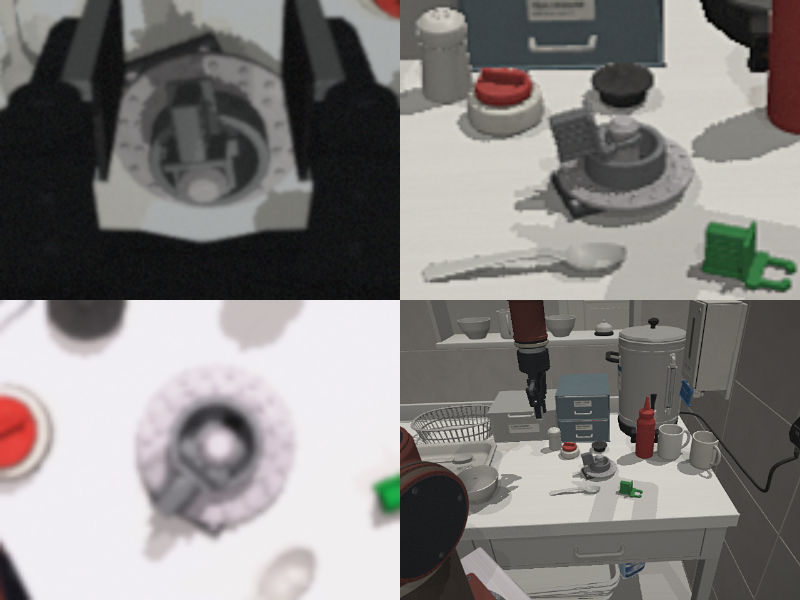

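The last view shows the disc flat on the foot with its hub up and the spindle through the hole. The clip sits in the groove around the neck, its tail sagging slightly within the groove's play. The bystanders and the green clip have not moved.

```bash
python3 -c "
from cell import hand_in
print(hand_in())"
```

```text
the job is handed in; nothing more can be done
None
```

The disc is on its post, hub up. The clip is snapped into the groove and was pressed home at about 10.5 N, then released. Its tail sags slightly within the groove's play, and the bystanders look undisturbed. I handed the job in with the robot's clock at about 24 s; `hand_in()` gave no verdict.

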